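Lock a boot heel in its holder and press the top stack onto its dowels

TASK

The lower half of a boot heel stands in the green bench holder and both joint faces already carry contact cement. First swing the holder's hinged keeper bar over and fully down until it rests in its open catch, so that the block cannot creep out under the push. Then take the loose upper heel stack (the thick one with leather layers, not one of the thin rubber lifts), set it on the block's two dowels with the flat fronts flush, push it fully home and finish still holding the pair firmly pressed together, with 10 N (a kilogram's weight) or somewhat more, without letting go; leave the other things on the counter where they are.

Things in the scene. Friction and masses are not known exactly. Their poses are not given: they have to be found in the camera images.
- holder: Fixed green cast bench holder, base 122 x 140 x 10 mm. Origin: centre of the base's underside, on the counter; x points to the rear V stop, y to the keeper's pivot side. The heel block stands at its centre on the 10 mm base between cheeks and V stop (34 mm above the counter); the open front (-x) is closed by the keeper. Except for the raised keeper nothing of it is higher than 40 mm.
- keeper (a joint): Angle of the keeper, a steel bar 10 mm thick (x), 12 mm high, swinging in an upright plane at x = -34.5 mm of the holder about a pivot along the holder's x. 0 = level, fully down in the open-topped catch on the -y side (end stop); it grows as the bar swings up and over to +y (1.57 upright, end stop 2.0). Stiff hinge: stays where left; 1 to 2 N at the knob moves it.
- keeper_knob (a point): Centre of the black ball knob, 22 mm diameter, on the keeper's free end, 132 mm from the pivot. With the bar closed it is at x = -34.5, y = -80 mm in the holder's frame, 26 mm above the counter, with its centre 21 mm outside the catch. It can be pinched along the holder's x with the tool pointing down, and turns between the fingers as it follows its arc.
- keeper_pivot (a point): Pivot of the keeper: x = -34.5, y = +52 mm in the holder's frame, 26 mm above the counter.
- heel_block: Lower heel block of brown leather layers, D-shaped in plan, 58 x 56 x 36 mm, in the holder with 1 mm play. Origin: middle of its underside. x from the flat front (x = -28 mm) to the round back (+30 mm); flanks at y = +-28 mm. Top 46 mm above the counter. Two upright wooden dowels, 8 mm diameter, at x = -6, y = +-14 mm, stand 12 mm proud of the top; their upper 6 mm taper to 3 mm.
- block_breast (a point): Middle of the upper edge of the heel block's flat front (x = -28, y = 0, z = 36 mm in the block's frame).
- heel_stack: Loose upper heel stack, same D outline and axes as the block, 27 mm thick, 0.1 to 0.2 kg: brown leather layers, black rubber top piece with steel nail heads on top. Origin: middle of its underside. Grip it across the flanks (56 mm) at x = -8 mm. Two blind holes in its underside, 9.5 mm diameter, 15 mm deep, at x = -6, y = +-14 mm. Seated, its origin is 36 mm above the block's.
- stack_breast (a point): Middle of the lower edge of the upper stack's flat front (x = -28, y = 0, z = 0 in the stack's frame).
- rubber_lift: Bystander: thin black D-shaped rubber heel lift, 54 x 56 x 9 mm, lying on the counter between the work and the robot. Origin: centre of its underside.
- nippers: Bystander: nippers with blue handles, 163 x 49 x 12 mm, lying at the left. Origin: centre of the underside.
- awl: Bystander: awl with a light wooden handle, 152 mm long, lying left of the holder. Origin: centre of the underside.
- tape_roll: Bystander: roll of masking tape, 72 mm diameter, 19 mm high, lying at the right. Origin: centre of the underside.
- cement_bottle: Bystander: slim white glue bottle, 34 mm diameter, 157 mm tall, standing behind the holder. Origin: centre of the underside.
- marker: Bystander: white and red marker pen, 135 mm long, lying near the front edge of the counter. Origin: centre of the underside.
There are look-alikes about, which are no part of the job. What is shaped like the heel_stack but blue or pink is not meant.

How it is judged:
On the way, in this order (a step that is already met when the one before it is completed fails the run):
1. the keeper bar is swung fully down into its catch (value of joint keeper below 0.05 rad), for 0.3 s.
2. the upper stack is fully home on the dowels and pressed, with the keeper still closed (value of joint keeper below 0.05 rad and z of heel_stack in the frame of heel_block below 0.0375 m and distance between stack_breast and block_breast below 0.004 m and horizontal distance between heel_stack and heel_block below 0.003 m and contact force between heel_stack and heel_block above 6 N), for 0.3 s.
At the end, for the whole second after the job is handed in: Keeper down in its catch (0.05 rad), block in the holder (6 mm, not lifted 3 mm), stack on both dowels: underside within 1.5 mm of the block's top, centre within 3 mm, flat front within 4 mm; fingers still on the stack and the pair pressed with more than 6 N, through the last second (all of step 2 and z of heel_stack in the frame of heel_block above 0.033 m and horizontal distance between heel_block and holder below 0.006 m and z of heel_block in the frame of holder below 0.013 m and contact force between the fingers and heel_stack above 6 N); the arm keeps its last pose, push and grip.
It fails at once if a bystander is pushed more than 40 mm away (distance of any of rubber_lift, nippers, awl, tape_roll, cement_bottle, marker from where it was at the start of the episode above 0.04 m).
It fails at once if the heel block is pulled out of the holder (horizontal distance between heel_block and holder above 0.015 m or z of heel_block in the frame of holder above 0.03 m).
It also fails if it takes over 51 s, if anything falls off the work surface, if the arm or the gripper's body presses on something with over 40 N, if the wrist force passes 120 N, or if a joint passes its speed limit or range.

ROBOT

A 6-joint arm with a two-finger parallel gripper is mounted at the origin on a cart in front of the work surface, level with it; the furniture and walls round the work are solid. World frame = base frame: x ahead of the robot, y to its left, z up, the work surface at z = 0. Lengths are in m, angles in rad, forces in N, time in s.
With the tool pointing down it reaches from about 0.275 to 0.725 m from the base axis. Payload 5.6 kg.
Tool frame: the origin (TCP) lies between the finger pads, 19 mm behind the fingertips; this is the grasp point; z points along the fingers, y is the line along which they close (so a half turn about z gives the same grasp; the last joint's range is limited). The gripper opens to 85 mm and grips with 20 to 120 N. Pads are 22 mm wide; open, the fingers measure 114 mm over their backs; the gripper's body (76 mm by 85 mm) begins 54 mm behind the grasp point. The pads swing forward as they close: fully open they stand 13 mm farther back than shut.
Start: joints at [-1.015, 0.255, 0.108, 0, -1.424, -0.285], TCP at [0.147, -0.53, 0.25] pointing down, gripper open.
Joint ranges: [-2.95, 2.95], [-1.21, 1.97], [-1.09, 1.5], [-2.87, 1.71], [-2.94, -0.07], [-3.05, 3.05]. Speed limits (rad/s): [2.57, 2.57, 3.14, 3.14, 3.14, 3.14].

INTERFACE

Orientations are given as a rotation vector (axis times angle).
In Python, from cell import * gives the robot as it stands.
- The arm moves only by the tool step_arm, never from a script. Its argument "commands" is a list of rows, each an object with "hand": the opening, from 0 (shut) to 1 (fully open); "offset": the shift along the tool's x, y, z in units of 25 mm (1.0 is 25 mm), a list of three; "roll": the turn about the tool's z in units of 8 degrees (1.0 is 8 degrees). In form: [{"hand": hand, "offset": [dx, dy, dz], "roll": roll}, ...]. A call has 1 to 8 rows; each row shifts and turns the commanded pose from where the row before left it, along the tool's axes as they then stand; what a row does not reach is not made up. A row lasts 1/10 s, in which the tool goes at most 50 mm and 8.59 degrees, less where a joint would pass 70% of its speed; a pose out of reach is approached as far as the arm can. A call is refused whole if a number of a shift passes 1 or a number of a turn 1, either way. A call with a gripper value outside its range is refused whole. The fingers move at their own pace and stop on an object; "squeeze" is the grip in N (left out, the last holds). Time passes only in rows, so rows that do not move let the fingers close. It gives the time, the measured TCP pose, the force, the opening and the grip force at its end, in the units of the state.
- get_obs(): the state, without advancing time (a new reading comes with each control period).
- read_camera(name): name is "scene" or "side" or "wrist"; returns (picture, depth): 420x560x3 uint8, red, green, blue; 420x560 float32, m along the optical axis (not along the pixel's ray), 0 where there is no reading.
- camera_params(name): a dict with "intrinsics" (3x3 intrinsics, pixels), "k1" (the pictures are not rectified: a ray, as slopes to the right and down, at radius r is drawn at 1 + k1 r^2 times it, then the intrinsics apply), "rvec" (rotation vector, rad) and "tvec" (3), from world to camera coordinates, as OpenCV has them. Camera axes: x right, y down, z forward; pixel columns grow to the right and rows downward; lengths in m; the calibration is good to about 2 mm. A picture is of the moment at which its call begins: read the wrist's pose just before it. camera_params takes no time and is no camera call; for the wrist camera it gives the pose at the moment of the call.
- close_job(): hands the job in; it is judged then, once.
The state is a dict: "time": time; "joint_pos": joint angles; "qvel": joint speeds; "effort": joint torques, N m; "eef_pos": TCP position; "orientation": TCP orientation; "ft_force": force on the tool from outside, world axes, zero at the start; "torque": the same for the moment, N m; "finger_gap": finger opening in m; "grip_force": force on a finger pad.
Only numpy, scipy, OpenCV 4.12 (cv2) and the standard library are available. Lean on these libraries where they do the work, as an engineer would, in place of code of your own. Each camera call takes 0.05 s, during which the arm holds its last target. There are 200 camera calls.

## Working session

There is one attempt and no reset: what is moved stays moved. The work goes in short steps, Python scripts to look and compute and a tool call to move; the robot and the scene stay as the last step left them, time stands still between calls to the robot, and variables do not carry over. Pictures are saved under pics/ and viewed, at most 10 in all, crops included, and the job is handed in when it is done.

Besides the shell and the picture viewer there is one more tool, called after "Call:" by a JSON object that holds its "api" and its "payload". step_arm: Moves the arm, as the interface text tells. Its arguments: {"type":"object","properties":{"commands":{"type":"array"},"squeeze":{"type":"number"}},"required":["commands"]}

```bash
mkdir -p pics; ls; python3 - <<'E'
from cell import *
import cv2,numpy as np
for n in ["scene","side"]:
    im,d=read_camera(n); np.savez(f"{n}0.npz",im=im,d=d)
    cv2.imwrite(f"pics/{n}0.png",cv2.resize(im[:,:,::-1],(800,600)))
    print(n,camera_params(n))
o=get_obs();print(o)
E
```

```text
pics
scene {'intrinsics': array([[481.71831894,   0.        , 277.93660607],
       [  0.        , 481.71831894, 209.3858131 ],
       [  0.        ,   0.        ,   1.        ]]), 'k1': -0.06174170788918919, 'rvec': array([ 1.28561869, -2.20367023,  0.96534121]), 'tvec': array([0.22425962, 0.39089582, 1.25483208])}
side {'intrinsics': array([[533.79097331,   0.        , 280.29675812],
       [  0.        , 533.79097331, 207.39579442],
       [  0.        ,   0.        ,   1.        ]]), 'k1': -0.0639686320312802, 'rvec': array([ 1.4575235 ,  1.76708377, -1.02535681]), 'tvec': array([ 0.13546758, -0.23949359,  2.15499278])}
{'time': 0.1, 'joint_pos': array([-1.01544184e+00,  2.55662304e-01,  1.07130976e-01, -3.99880923e-04,
       -1.42390659e+00, -2.84600780e-01]), 'qvel': array([ 0.00036033, -0.0012993 ,  0.00245269,  0.00136616,  0.00046815,
       -0.00022401]), 'effort': array([-2.12191328e-03, -3.87600982e+01,  2.38472557e+01,  5.37802890e+00,
       -3.83265186e-03, -1.20022247e-05]), 'eef_pos': array([ 0.14703694, -0.52955205,  0.2492019 ]), 'orientation': array([ 4.23867720e-01, -3.11255481e+00, -2.60758911e-03]), 'ft_force': array([-0.06974227,  0.16795998,  0.24648892]), 'torque': array([ 0.01132921,  0.04192928, -0.01974558]), 'grip_force': 0.0, 'finger_gap': 0.08554221121753508}
```

View pics/scene0.png

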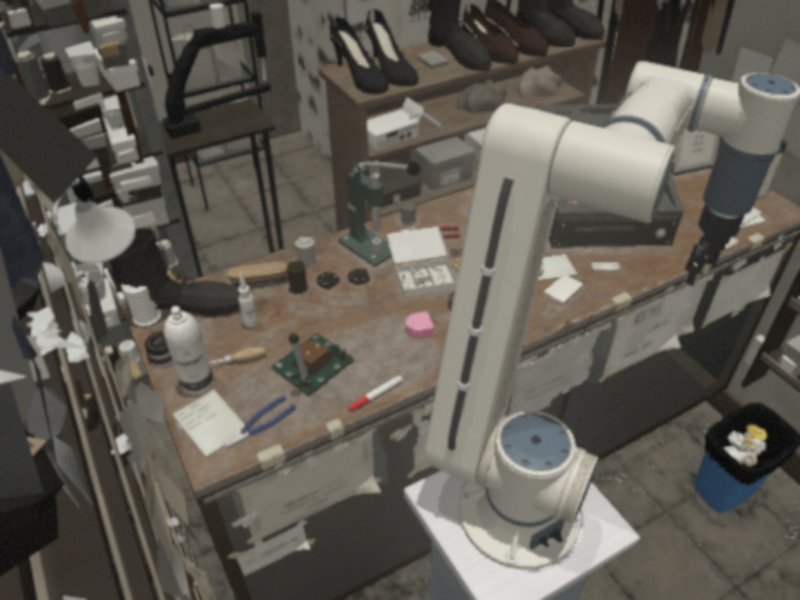

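View pics/side0.png

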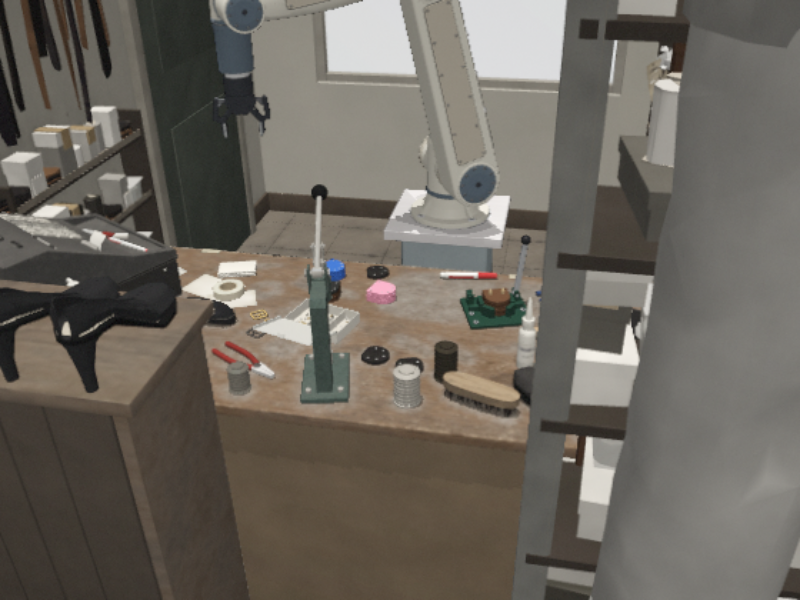

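The scene view shows the holder at (313,360), the raised keeper's knob at (293,340), and the pink look-alike at (419,324). The side view shows the holder at (495,310), the knob at (526,240), pink at (381,292), and blue at (335,270) with something dark beside it at (333,290), partly behind the press. I'll get rough positions and enlarge that spot.

```bash
cat > h.py <<'E'
from cell import *
import cv2,numpy as np
from scipy.spatial.transform import Rotation as R
def rays(p,uv):
    K=p["intrinsics"];uv=np.asarray(uv,float).reshape(-1,1,2)
    n=cv2.undistortPoints(uv,K,np.array([p["k1"],0,0,0.]))[:,0]
    Rm=cv2.Rodrigues(p["rvec"])[0]; c=-Rm.T@p["tvec"]
    return c,np.c_[n,np.ones(len(n))]@Rm      # depth-1 rays in world
def plane(p,uv,z):
    c,r=rays(p,uv); return c+r*((z-c[2])/r[:,2])[:,None]
def dep(p,uv,d):
    c,r=rays(p,uv); return c+r*np.asarray(d).reshape(-1,1)
def cloud(p,d):
    v,u=np.mgrid[0:420,0:560]; P=dep(p,np.c_[u.ravel(),v.ravel()],d.ravel()).reshape(420,560,3); P[d<=0]=np.nan; return P
def tri(p1,u1,p2,u2):
    a,r=rays(p1,u1);b,s=rays(p2,u2);r=r[0];s=s[0]
    t=np.linalg.lstsq(np.c_[r,-s],b-a,rcond=None)[0]
    return (a+r*t[0]+b+s*t[1])/2,np.linalg.norm(a+r*t[0]-b-s*t[1])
def proj(p,X):
    return cv2.projectPoints(np.asarray(X,float).reshape(-1,1,3),p["rvec"],p["tvec"],p["intrinsics"],np.array([p["k1"],0,0,0.]))[0][:,0]
E
python3 - <<'E'
from h import *
np.set_printoptions(precision=3,suppress=True)
ps,pd=camera_params("scene"),camera_params("side")
S=np.load("scene0.npz");D=np.load("side0.npz")
for n,f,p,pts in (("scene",S,ps,[(313,360),(293,340),(419,324),(240,355),(265,415),(375,393),(246,300),(455,300)]),("side",D,pd,[(498,295),(526,240),(381,290),(336,270),(332,290),(377,271),(220,312),(228,289),(320,190)])):
    P=cloud(p,f["d"])
    for u,v in pts: print(n,u,v,P[int(v*.7),int(u*.7)])
im=D["im"]; c=im[165:235,130:400]
cv2.imwrite("pics/c1.png",cv2.resize(c[:,:,::-1],(0,0),fx=2.96,fy=2.96,interpolation=2))
E
```

```text
scene 313 360 [0.496 0.186 0.047]
scene 293 340 [0.459 0.234 0.165]
scene 419 324 [ 0.494 -0.077  0.028]
scene 240 355 [0.609 0.314 0.022]
scene 265 415 [0.441 0.325 0.003]
scene 375 393 [0.37  0.104 0.016]
scene 246 300 [0.698 0.257 0.088]
scene 455 300 [0.149 0.073 0.443]
side 498 295 [0.52  0.182 0.046]
side 526 240 [0.478 0.234 0.162]
side 381 290 [ 0.513 -0.082  0.026]
side 336 270 [ 0.442 -0.205  0.028]
side 332 290 [ 0.535 -0.189  0.028]
side 377 271 [ 0.387 -0.121  0.007]
side 220 312 [ 0.676 -0.398  0.034]
side 228 289 [ 0.529 -0.447  0.002]
side 320 190 [ 0.675 -0.154  0.33 ]
```

View pics/c1.png

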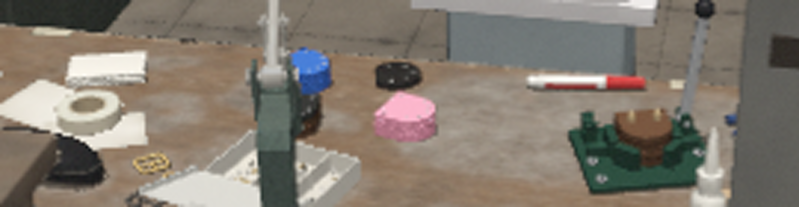

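Three things have the stack's shape in the side picture: blue at (336,270), pink at (381,292), and one with brown layers and a black top at (332,290), at about (0.535,-0.19). The brown and black one fits the description. I'll move there and confirm it with the wrist camera.

Call:
{"api": "step_arm", "payload": {"commands": [{"hand": 1, "offset": [-1, 0.7, 0], "roll": 0}, {"hand": 1, "offset": [-1, 0.7, 0], "roll": 0}, {"hand": 1, "offset": [-1, 0.7, 0], "roll": 0}, {"hand": 1, "offset": [-1, 0.7, 0], "roll": 0}, {"hand": 1, "offset": [-1, 0.7, 0], "roll": 0}, {"hand": 1, "offset": [-1, 0.7, 0], "roll": 0}]}}

```text
time: 0.7
eef_pos: [0.264, -0.3874, 0.2496]
orientation: [0.424, -3.113, -0.001]
ft_force: [0.1, -0.6, -0.4]
finger_gap: 0.0853
grip_force: 0.0
```

Call:
{"api": "step_arm", "payload": {"commands": [{"hand": 1, "offset": [-1, 0.7, 0], "roll": 0}, {"hand": 1, "offset": [-1, 0.7, 0], "roll": 0}, {"hand": 1, "offset": [-1, 0.7, 0], "roll": 0}, {"hand": 1, "offset": [-1, 0.7, 0], "roll": 0}, {"hand": 1, "offset": [-1, 0.7, 0], "roll": 0}, {"hand": 1, "offset": [0, 0, 0], "roll": 0}]}}

```text
time: 1.3
eef_pos: [0.362, -0.2688, 0.2495]
orientation: [0.429, -3.112, -0.002]
ft_force: [-0.7, -0.3, -0.7]
finger_gap: 0.0856
grip_force: 0.0
```

```bash
python3 - <<'E'
from h import *
np.set_printoptions(precision=4,suppress=True)
o=get_obs();p=camera_params("wrist");im,d=read_camera("wrist");np.savez("w1.npz",im=im,d=d,**p)
Rm=cv2.Rodrigues(p["rvec"])[0];print(o["time"],o["eef_pos"],o["orientation"],"cam",-Rm.T@p["tvec"],Rm)
cv2.imwrite("pics/w1.png",cv2.resize(im[:,:,::-1],(800,600)))
E
```

```text
1.3 [ 0.362  -0.2688  0.2495] [ 0.429  -3.112  -0.0016] cam [ 0.2938 -0.2884  0.3732] [[-0.2714  0.9625  0.0014]
 [ 0.9252  0.2605  0.2758]
 [ 0.2651  0.0762 -0.9612]]
```

View pics/w1.png

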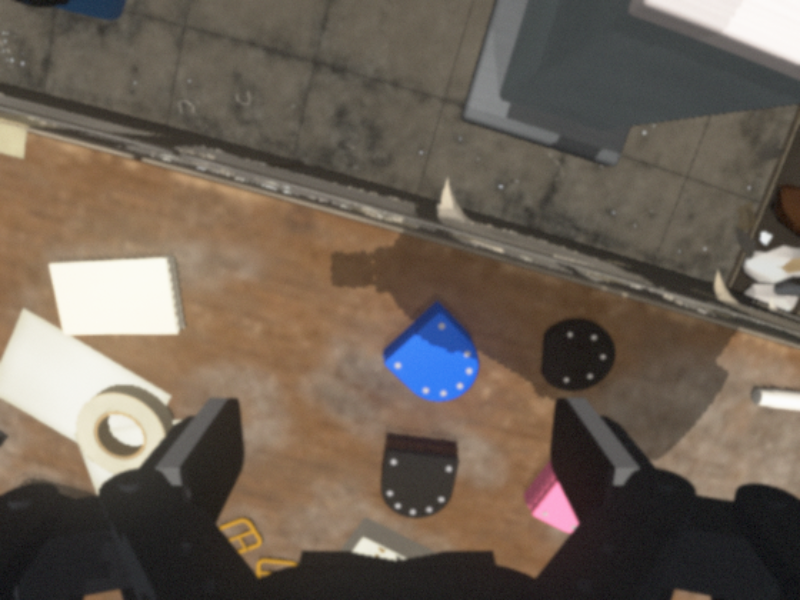

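The wrist view shows the stack at (420,475): black top with steel nails and a brown layered front face. Blue is at (435,355), the thin lift at (578,353) and pink at (555,500). I'll make an enlarged crop to confirm, and measure it.

```bash
cat >> h.py <<'E'
def dfit(xy):
    """centre/yaw of D outline from points of its top face: flat front = longest hull edge direction"""
    hull=cv2.convexHull((xy*1e4).astype(np.float32))[:,0]/1e4
    (c,wh,a)=cv2.minAreaRect((hull*1e4).astype(np.float32))
    return hull,np.array(c)/1e4,np.array(wh)/1e4,a
E
python3 - <<'E'
from h import *
np.set_printoptions(precision=4,suppress=True)
f=np.load("w1.npz");p={k:f[k] for k in("intrinsics","k1","rvec","tvec")};p["k1"]=float(p["k1"])
im=f["im"];P=cloud(p,f["d"])
m=(P[...,2]>.02)&(P[...,2]<.04);m[:,:245]=0;m[:,345:]=0;m[:290]=0;m[365:]=0
print(np.nanpercentile(P[m][:,2],[5,50,95]))
m=m&(im.max(2)<250)
n,l,st,c=cv2.connectedComponentsWithStats(m.astype(np.uint8));k=1+np.argmax(st[1:,4]);print(st[k]);m=l==k
h,cc,wh,a=dfit(P[m][:,:2]);print(cc,wh,a)
# nails
cv2.imwrite("pics/c2.png",cv2.resize(im[285:380,235:355,::-1],(0,0),fx=5,fy=5,interpolation=2))
for z in(.12,.02):pass
# holder from scene & side clouds
for n in("scene","side"):
    g=np.load(n+"0.npz");q=camera_params(n);C=cloud(q,g["d"]);I=g["im"].astype(int)
    hsv=cv2.cvtColor(g["im"],cv2.COLOR_RGB2HSV)
    w=(C[...,0]>.38)&(C[...,0]<.65)&(C[...,1]>.05)&(C[...,1]<.35)&(hsv[...,0]>60)&(hsv[...,0]<95)&(hsv[...,1]>80)&(C[...,2]<.02)
    h,cc,wh,a=dfit(C[w][:,:2]);print(n,w.sum(),cc,wh,a,np.nanmedian(C[w][:,2]))
    w=(C[...,0]>.38)&(C[...,0]<.65)&(C[...,1]>.05)&(C[...,1]<.35)&(C[...,2]>.15)&(C[...,2]<.19); v,u=np.nonzero(w);print("knob",w.sum(),C[w].mean(0),u.mean(),v.mean())
E
```

```text
[0.0244 0.0266 0.0277]
[ 266  313   56   51 2206]
[ 0.5186 -0.2084] [0.0592 0.0563] 7.1646294593811035Traceback (most recent call last):
  File "<stdin>", line 18, in <module>
  File "h.py", line 23, in dfit
    hull=cv2.convexHull((xy*1e4).astype(np.float32))[:,0]/1e4
         ~~~~~~~~~~~~~~~~~~~~~~~~~~~~~~~~~~~~~~~~~~~^^^^^
TypeError: 'NoneType' object is not subscriptable
```

View pics/c2.png

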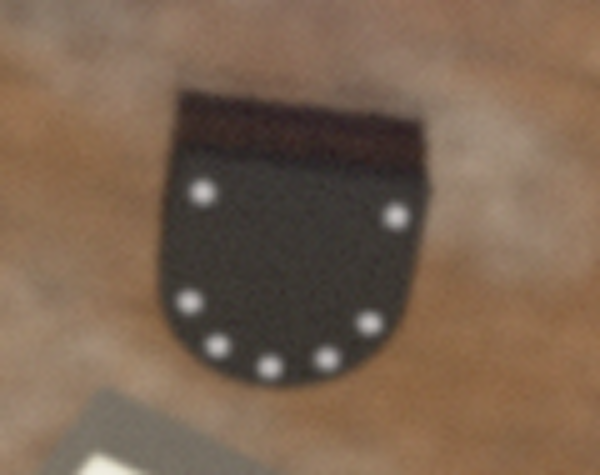

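This confirms the stack: black top, seven nails, brown layers, centre about (0.519,-0.208), yaw about 7°, top at 0.027. Now the holder.

Call:
{"api": "step_arm", "payload": {"commands": [{"hand": 1, "offset": [-0.36, 1, -0.12], "roll": 0}, {"hand": 1, "offset": [-0.36, 1, -0.12], "roll": 0}, {"hand": 1, "offset": [-0.36, 1, -0.12], "roll": 0}, {"hand": 1, "offset": [-0.36, 1, -0.12], "roll": 0}, {"hand": 1, "offset": [-0.36, 1, -0.12], "roll": 0}, {"hand": 1, "offset": [-0.36, 1, -0.12], "roll": 0}, {"hand": 1, "offset": [-0.36, 1, -0.12], "roll": 0}, {"hand": 1, "offset": [-0.36, 1, -0.12], "roll": 0}]}}

```text
time: 2.15
eef_pos: [0.3761, -0.0586, 0.274]
orientation: [0.422, -3.113, 0.0]
ft_force: [0.5, 0.4, 0.3]
finger_gap: 0.0855
grip_force: 0.0
```

Call:
{"api": "step_arm", "payload": {"commands": [{"hand": 1, "offset": [-0.36, 1, -0.12], "roll": 0}, {"hand": 1, "offset": [-0.36, 1, -0.12], "roll": 0}, {"hand": 1, "offset": [-0.36, 1, -0.12], "roll": 0}, {"hand": 1, "offset": [-0.36, 1, -0.12], "roll": 0}, {"hand": 1, "offset": [-0.36, 1, -0.12], "roll": 0}, {"hand": 1, "offset": [-0.36, 1, -0.12], "roll": 0}, {"hand": 1, "offset": [-0.36, 1, -0.12], "roll": 0}, {"hand": 1, "offset": [-0.36, 1, -0.12], "roll": 0}]}}

```text
time: 2.95
eef_pos: [0.3924, 0.1533, 0.2979]
orientation: [0.423, -3.113, 0.0]
ft_force: [0.2, -0.3, -0.7]
finger_gap: 0.0856
grip_force: 0.0
```

Call:
{"api": "step_arm", "payload": {"commands": [{"hand": 1, "offset": [0, 0, 0], "roll": 0}, {"hand": 1, "offset": [0, 0, 0], "roll": 0}]}}

```text
time: 3.15
eef_pos: [0.3924, 0.1527, 0.2976]
orientation: [0.424, -3.112, 0.001]
ft_force: [0.3, -0.1, -0.3]
finger_gap: 0.0854
grip_force: 0.0
```

```bash
python3 - <<'E'
from h import *
np.set_printoptions(precision=4,suppress=True)
o=get_obs();p=camera_params("wrist");im,d=read_camera("wrist");np.savez("w2.npz",im=im,d=d,**p)
print(o["time"],o["eef_pos"],o["orientation"],o["joint_pos"])
for n in("scene","side"):
    i2,d2=read_camera(n);np.savez(n+"1.npz",im=i2,d=d2)
    C=cloud(camera_params(n),d2);hs=cv2.cvtColor(i2,cv2.COLOR_RGB2HSV)
    w=(C[...,0]>.38)&(C[...,0]<.65)&(C[...,1]>.05)&(C[...,1]<.35)&(C[...,2]>.15)&(C[...,2]<.19); print(n,"knob",w.sum(),C[w].mean(0) if w.any() else 0)
    w=(C[...,0]>.5)&(C[...,0]<.75)&(C[...,1]>-.35)&(C[...,1]<-.05)&(C[...,2]>.08);print("press",w.sum(),np.percentile(C[w],[1,99],axis=0) if w.any() else 0)
cv2.imwrite("pics/w2.png",cv2.resize(im[:,:,::-1],(800,600)))
E
```

```text
3.15 [0.3924 0.1527 0.2976] [ 0.4243 -3.1119  0.001 ] [ 0.7466 -0.0149 -0.0843 -0.     -1.5024 -2.0463]
scene knob 49 [0.4613 0.2315 0.1634]
press 0 0
side knob 39 [0.4735 0.2334 0.1612]
press 173 [[ 0.6617 -0.1713  0.2947]
 [ 0.7493 -0.1352  0.3374]]
```

View pics/w2.png

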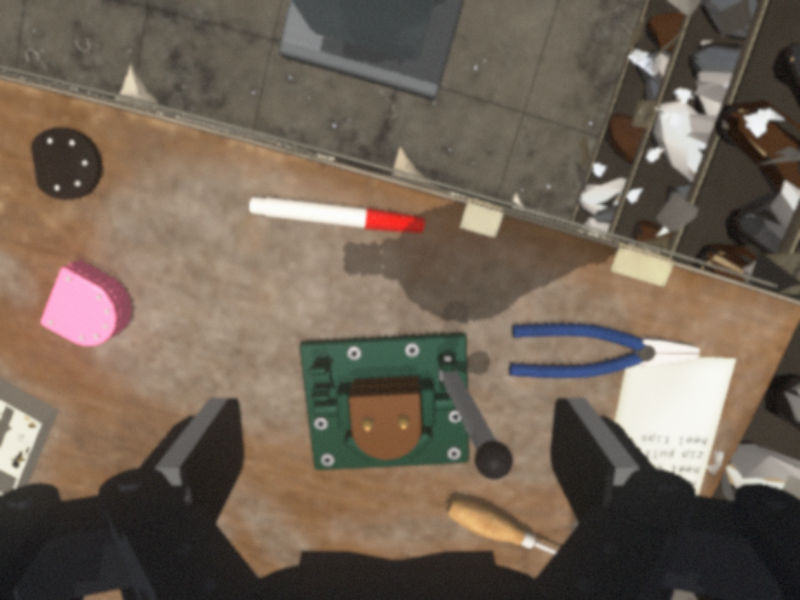

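The view is clear: block with two dowels at (367,427) and (402,423), keeper pivot at (447,358), knob at (493,460), green base corners at (302,342), (466,334), (470,462) and (317,468). Now to measure these.

```bash
cat >> h.py <<'E'
def load(fn):
    f=np.load(fn);p={k:f[k] for k in("intrinsics","k1","rvec","tvec")};p["k1"]=float(p["k1"]);return f["im"],f["d"],p
def sub(p,im,m,z):
    """largest blob of mask -> outer contour cast on plane z"""
    n,l,st,c=cv2.connectedComponentsWithStats(m.astype(np.uint8));k=1+np.argmax(st[1:,4])
    ct=max(cv2.findContours((l==k).astype(np.uint8),0,cv2.CHAIN_APPROX_NONE)[0],key=len)[:,0]
    return l==k,plane(p,ct,z)[:,:2]
E
python3 - <<'E'
from h import *
np.set_printoptions(precision=4,suppress=True)
im,d,p=load("w2.npz");P=cloud(p,d);hs=cv2.cvtColor(im,cv2.COLOR_RGB2HSV);H,S,V=[hs[...,i].astype(int) for i in range(3)]
box=np.zeros((420,560),bool);box[225:335,200:335]=1
# base: green
g=box&(H>55)&(H<100)&(S>60)&(abs(P[...,2]-.01)<.005)
m,c=sub(p,im,g,.010);print("base z",np.nanmedian(P[m][:,2]));r=cv2.minAreaRect((c*1e4).astype(np.float32));print("base",np.array(r[0])/1e4,np.array(r[1])/1e4,r[2])
# block top: depth z ~.046
b=box&(abs(P[...,2]-.046)<.006)
m,_=sub(p,im,b,.046);print("top z",np.nanmedian(P[m][:,2]),m.sum())
b=box&((H<20)|(H>170))&(S>70)&(V>75)
m,c=sub(p,im,b,.046);v,u=np.nonzero(m);print("brown",u.min(),u.max(),v.min(),v.max());r=cv2.minAreaRect((c*1e4).astype(np.float32));print("block",np.array(r[0])/1e4,np.array(r[1])/1e4,r[2])
# dowels: bright yellow on brown
print("V@dowel",hs[299,257],hs[296,281],hs[310,270])
dm=box&(H>=18)&(H<40)&(S>90)&(V>100);n,l,st,ce=cv2.connectedComponentsWithStats(dm.astype(np.uint8))
for i in range(1,n):
    if st[i,4]>5: print("dowel",ce[i],st[i],plane(p,[ce[i]],.056))
# knob
k=(V<50);k[:300]=0;k[340:]=0;k[:,:325]=0;k[:,365:]=0
n,l,st,ce=cv2.connectedComponentsWithStats(k.astype(np.uint8));i=1+np.argmax(st[1:,4]);print("knob",ce[i],st[i],np.nanmin(P[l==i][:,2]),np.nanmedian(P[l==i],axis=0))
uk=ce[i]
for n in("scene","side"):
    I,D=np.load(n+"1.npz")["im"],np.load(n+"1.npz")["d"];q=camera_params(n);a=proj(q,[.466,.235,.158])[0]
    vv=I.max(2)<70;yy,xx=np.mgrid[0:420,0:560];vv&=(abs(xx-a[0])<12)&(abs(yy-a[1])<9)
    nn,l,st,ce=cv2.connectedComponentsWithStats(vv.astype(np.uint8));j=1+np.argmax(st[1:,4]);print(n,a,ce[j],st[j]);print(tri(p,[uk],q,[ce[j]]))
E
```

```text
base z 0.009606373567161819
base [0.5181 0.1784] [0.1191 0.1352] 18.594398498535156
top z 0.04559237469359151 2030
brown 244 294 275 321
block [0.5205 0.1794] [0.0577 0.0559] 18.733928680419922
V@dowel [ 18 130 214] [ 19 132 157] [ 12 141 132]
dowel [281.9524 295.    ] [280 292   5   7  21] [[0.5073 0.1895 0.056 ]]
dowel [256.7308 296.8077] [255 294   5   7  26] [[0.5169 0.1633 0.056 ]]
knob [344.1513 314.9671] [334 309  23  13 152] 0.15456607184647686 [0.4582 0.2256 0.1608]
scene [203.9736 237.4055] [205.375  236.8438] [203 234   6   7  32]
(array([0.4634, 0.2295, 0.1572]), np.float64(0.005784904737509996))
side [368.5735 167.4224] [367.4839 167.5484] [365 165   6   6  31]
(array([0.4618, 0.2301, 0.1547]), np.float64(0.0031798835446266386))
```

Call:
{"api": "step_arm", "payload": {"commands": [{"hand": 1, "offset": [0, 0, 0], "roll": -0.97}, {"hand": 1, "offset": [0, 0, 0], "roll": -0.97}, {"hand": 1, "offset": [0, 0, 0], "roll": -0.97}, {"hand": 1, "offset": [0, 0, 0], "roll": -0.97}, {"hand": 1, "offset": [0, 0, 0], "roll": -0.97}, {"hand": 1, "offset": [0, 0, 0], "roll": -0.97}, {"hand": 1, "offset": [0, 0, 0], "roll": -0.97}, {"hand": 1, "offset": [0, 0, 0], "roll": -0.97}]}}

```text
time: 4.1
eef_pos: [0.3924, 0.1521, 0.2981]
orientation: [-1.974, 2.444, -0.0]
ft_force: [-0.9, -0.6, 0.2]
finger_gap: 0.0852
grip_force: 0.0
```

Call:
{"api": "step_arm", "payload": {"commands": [{"hand": 1, "offset": [0, 0, 0], "roll": -0.97}, {"hand": 1, "offset": [0, 0, 0], "roll": -0.97}, {"hand": 1, "offset": [0, 0, 0], "roll": -0.97}, {"hand": 1, "offset": [0, 0, 0], "roll": -0.97}, {"hand": 1, "offset": [-0.7, -0.94, 0], "roll": 0}, {"hand": 1, "offset": [-0.7, -0.94, 0], "roll": 0}, {"hand": 1, "offset": [-0.63, -0.94, 0], "roll": 0}, {"hand": 1, "offset": [0, -0.92, 0], "roll": 0}]}}

```text
time: 4.9
eef_pos: [0.4653, 0.2317, 0.2978]
orientation: [-2.552, 1.832, 0.001]
ft_force: [-0.1, 0.1, 0.5]
finger_gap: 0.0852
grip_force: 0.0
```

Call:
{"api": "step_arm", "payload": {"commands": [{"hand": 0.8, "offset": [0, 0, 0.5], "roll": 0}, {"hand": 0.6, "offset": [0, 0, 0.5], "roll": 0}, {"hand": 0.6, "offset": [0, 0, 0], "roll": 0}, {"hand": 0.6, "offset": [0, 0, 0], "roll": 0}]}}

```text
time: 5.3
eef_pos: [0.4649, 0.2303, 0.2734]
orientation: [2.551, -1.833, 0.001]
ft_force: [0.7, -0.1, 1.3]
finger_gap: 0.0514
grip_force: 0.0
```

```bash
python3 - <<'E'
from h import *
np.set_printoptions(precision=4,suppress=True)
o=get_obs();p=camera_params("wrist");im,d=read_camera("wrist");np.savez("w3.npz",im=im,d=d,**p)
print(o["time"],o["eef_pos"],o["orientation"],o["joint_pos"],o["finger_gap"])
R3=R.from_rotvec(o["orientation"]).as_matrix();print(R3)
P=cloud(p,d)
w=(abs(P[...,0]-.4648)<.03)&(abs(P[...,1]-.2307)<.03)&(P[...,2]>.145)&(P[...,2]<.18)
print(w.sum(),np.nanmean(P[w],axis=0),np.nanmax(P[w][:,2]),[tuple(x) for x in np.argwhere(w)[[0,-1]]])
cv2.imwrite("pics/w3.png",cv2.resize(im[:,:,::-1],(800,600)))
E
```

```text
5.3 [0.4649 0.2303 0.2734] [ 2.551  -1.8334  0.0007] [ 0.7623  0.187   0.0793  0.0005 -1.4631 -0.4379] 0.05142604290930143
[[ 0.3188 -0.9478  0.0003]
 [-0.9478 -0.3188 -0.0004]
 [ 0.0004 -0.0002 -1.    ]]
820 [0.467  0.228  0.1641] 0.16919710328853196 [(np.int64(204), np.int64(270)), (np.int64(235), np.int64(279))]
```

View pics/w3.png

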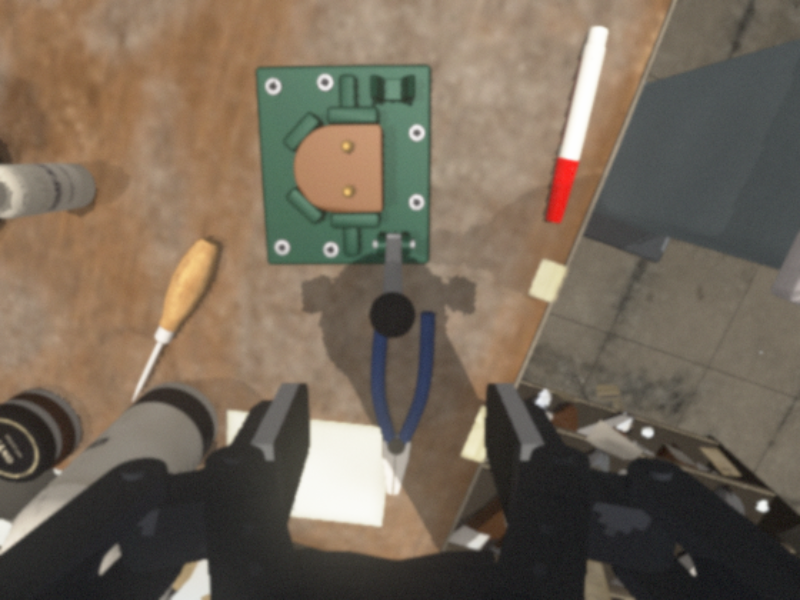

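The knob is centred under the tool at (391,315), and the holder and both dowels at (347,146) and (347,191) are unobstructed. I'll re-measure the block here and check clearance to the spray can at (170,430).

```bash
python3 - <<'E'
from h import *
np.set_printoptions(precision=4,suppress=True)
im,d,p=load("w3.npz");P=cloud(p,d);hs=cv2.cvtColor(im,cv2.COLOR_RGB2HSV);H,S,V=[hs[...,i].astype(int) for i in range(3)]
Q=P[200:,:180].reshape(-1,3);Q=Q[(Q[:,2]>.05)&(Q[:,2]<.3)&(Q[:,1]>.2)];D=np.linalg.norm(Q[:,:2]-[.465,.231],axis=1)
print("can pts",Q[np.argsort(D)[[0,50,300]]]) 
box=np.zeros((420,560),bool);box[40:190,175:305]=1
g=box&(H>55)&(H<100)&(S>60)&(abs(P[...,2]-.01)<.006)
m,c=sub(p,im,g,.010);r=cv2.minAreaRect((c*1e4).astype(np.float32));print("base",np.array(r[0])/1e4,np.array(r[1])/1e4,r[2])
b=box&((H<20)|(H>170))&(S>70)&(V>75);b[:,285:]=0;b[:85]=0;b[152:]=0
m,c=sub(p,im,b,.046);r=cv2.minAreaRect((c*1e4).astype(np.float32));print("block",np.array(r[0])/1e4,np.array(r[1])/1e4,r[2],"top z",np.nanmedian(P[m][:,2]))
dm=b&(H>=16)&(H<40)&(S>90)&(V>100);n,l,st,ce=cv2.connectedComponentsWithStats(dm.astype(np.uint8))
for i in range(1,n):
    if st[i,4]>5: print("dowel",ce[i],st[i],plane(p,[ce[i]],.056))
im2,d2,p2=load("w2.npz");print("dowel tri",tri(p2,[[281.95,294.5]],p,[[347*.7,191*.7]]),tri(p2,[[256.73,296.5]],p,[[347*.7,146*.7]]))
E
```

```text
can pts [[0.496  0.2283 0.299 ]
 [0.498  0.2293 0.2917]
 [0.5026 0.2353 0.2799]]
base [0.5199 0.1788] [0.1181 0.136 ] 18.880891799926758
block [0.5209 0.1788] [0.0575 0.0559] 18.567041397094727 top z 0.04573717603885552
dowel [179.8333  87.5   ] [179  85   2   6   6] [[0.5757 0.1693 0.056 ]]
dowel [242.5769 102.0962] [239  98   8   9  52] [[0.519  0.1639 0.056 ]]
dowel [243.3654 133.6538] [239 130   9   8  52] [[0.5101 0.1901 0.056 ]]
dowel tri (array([0.5111, 0.1908, 0.0471]), np.float64(0.0003161709406716514)) (array([0.5192, 0.1638, 0.0508]), np.float64(0.0002860250340029205))
```

Call:
{"api": "step_arm", "payload": {"commands": [{"hand": 0.6, "offset": [0, 0, 0.8], "roll": 0}, {"hand": 0.6, "offset": [0, 0, 0.8], "roll": 0}, {"hand": 0.6, "offset": [0, 0, 0.8], "roll": 0}, {"hand": 0.6, "offset": [0, 0, 0.8], "roll": 0}, {"hand": 0.6, "offset": [0, 0, 0.8], "roll": 0}, {"hand": 0.6, "offset": [0, 0, 0.4], "roll": 0}]}}

```text
time: 5.95
eef_pos: [0.4644, 0.2306, 0.1623]
orientation: [2.551, -1.832, -0.001]
ft_force: [-0.0, 0.0, 0.5]
finger_gap: 0.0511
grip_force: 0.0
```

Call:
{"api": "step_arm", "payload": {"commands": [{"hand": 0, "offset": [0, 0, 0], "roll": 0}, {"hand": 0, "offset": [0, 0, 0], "roll": 0}, {"hand": 0, "offset": [0, 0, 0], "roll": 0}, {"hand": 0, "offset": [0, 0, 0], "roll": 0}, {"hand": 0, "offset": [0, 0, 0], "roll": 0}], "squeeze": 25}}

```text
time: 6.45
eef_pos: [0.4666, 0.2319, 0.1645]
orientation: [-2.548, 1.83, -0.004]
ft_force: [5.6, 1.3, -3.1]
finger_gap: 0.0201
grip_force: 24.5
```

Call:
{"api": "step_arm", "payload": {"commands": [{"hand": 0, "offset": [0.74, -0.06, -0.03], "roll": 0}, {"hand": 0, "offset": [0.73, 0, 0.08], "roll": 0}, {"hand": 0, "offset": [0.72, 0, 0.17], "roll": 0}, {"hand": 0, "offset": [0.69, 0, 0.28], "roll": 0}, {"hand": 0, "offset": [0.64, 0, 0.37], "roll": 0}, {"hand": 0, "offset": [0.58, 0, 0.45], "roll": 0}]}}

```text
time: 7.05
eef_pos: [0.5004, 0.1338, 0.1319]
orientation: [-2.55, 1.83, -0.004]
ft_force: [0.8, -0.9, 3.2]
finger_gap: 0.0199
grip_force: 25.6
```

Call:
{"api": "step_arm", "payload": {"commands": [{"hand": 0, "offset": [0.52, 0, 0.53], "roll": 0}, {"hand": 0, "offset": [0.43, 0, 0.6], "roll": 0}, {"hand": 0, "offset": [0.35, 0, 0.65], "roll": 0}, {"hand": 0, "offset": [0.25, 0, 0.7], "roll": 0}, {"hand": 0, "offset": [0.15, 0, 0.72], "roll": 0}, {"hand": 0, "offset": [0.05, 0, 0.6], "roll": 0}]}}

```text
time: 7.65
eef_pos: [0.5146, 0.0923, 0.0354]
orientation: [-2.55, 1.831, -0.004]
ft_force: [1.6, -0.5, 1.3]
finger_gap: 0.0201
grip_force: 26.5
```

Call:
{"api": "step_arm", "payload": {"commands": [{"hand": 0, "offset": [0, 0, 0.1], "roll": 0}, {"hand": 0, "offset": [0, 0, 0.1], "roll": 0}, {"hand": 0, "offset": [0, 0, 0], "roll": 0}]}}

```text
time: 7.95
eef_pos: [0.5145, 0.0924, 0.0306]
orientation: [-2.552, 1.831, -0.004]
ft_force: [3.8, -4.7, -1.0]
finger_gap: 0.0198
grip_force: 26.4
```

Call:
{"api": "step_arm", "payload": {"commands": [{"hand": 0, "offset": [0, 0, 0.08], "roll": 0}, {"hand": 0, "offset": [0, 0, 0.08], "roll": 0}, {"hand": 0, "offset": [0, 0, 0], "roll": 0}]}}

```text
time: 8.25
eef_pos: [0.5146, 0.0926, 0.0279]
orientation: [-2.551, 1.83, -0.005]
ft_force: [-0.6, -3.3, 8.1]
finger_gap: 0.0195
grip_force: 27.3
```

Call:
{"api": "step_arm", "payload": {"commands": [{"hand": 0, "offset": [0, 0, 0], "roll": 0}, {"hand": 0, "offset": [0, 0, 0], "roll": 0}, {"hand": 0.6, "offset": [0, 0, 0], "roll": 0}, {"hand": 0.6, "offset": [0, 0, 0], "roll": 0}, {"hand": 0.6, "offset": [0, 0, 0], "roll": 0}]}}

```text
time: 8.75
eef_pos: [0.5129, 0.0931, 0.026]
orientation: [-2.552, 1.832, 0.0]
ft_force: [-0.1, -0.9, 1.1]
finger_gap: 0.0514
grip_force: 0.0
```

Call:
{"api": "step_arm", "payload": {"commands": [{"hand": 0.6, "offset": [0, 0, -0.5], "roll": 0}, {"hand": 0.6, "offset": [0, 0, -1], "roll": 0}, {"hand": 0.6, "offset": [0, 0, -1], "roll": 0}, {"hand": 0.6, "offset": [0, 0, -1], "roll": 0}, {"hand": 0.6, "offset": [0, 0, -1], "roll": 0}, {"hand": 0.6, "offset": [0, 0, -1], "roll": 0}, {"hand": 0.6, "offset": [0, 0, 0], "roll": 0}]}}

```text
time: 9.45
eef_pos: [0.5149, 0.0936, 0.1672]
orientation: [-2.548, 1.828, -0.006]
ft_force: [0.2, 0.1, 0.2]
finger_gap: 0.051
grip_force: 0.0
```

```bash
python3 - <<'E'
from h import *
np.set_printoptions(precision=4,suppress=True)
o=get_obs();p=camera_params("wrist");im,d=read_camera("wrist");np.savez("w4.npz",im=im,d=d,**p)
print(o["time"],o["eef_pos"],o["orientation"],o["finger_gap"])
P=cloud(p,d);Rz=R.from_euler("z",18.7,degrees=True).as_matrix()[:2,:2]
L=(P[...,:2]-[.5198,.1788])@Rz
for y in(-.08,-.05,-.02,.0,.02,.045):
    w=(abs(L[...,1]-y)<.004)&(abs(L[...,0]+.0345)<.003);print(y,w.sum(),np.nanmedian(P[w][:,2]) if w.any() else None)
cv2.imwrite("pics/w4.png",cv2.resize(im[:,:,::-1],(800,600)))
E
```

```text
9.45 [0.5149 0.0936 0.1672] [-2.5479  1.8283 -0.0065] 0.05100536829988482
-0.08 92 0.03633120907067924
-0.05 81 0.03176427302351853
-0.02 73 0.03187872608805398
0.0 70 0.03176303579869044
0.02 66 0.03202582360507228
0.045 68 0.032213495265102365
```

View pics/w4.png

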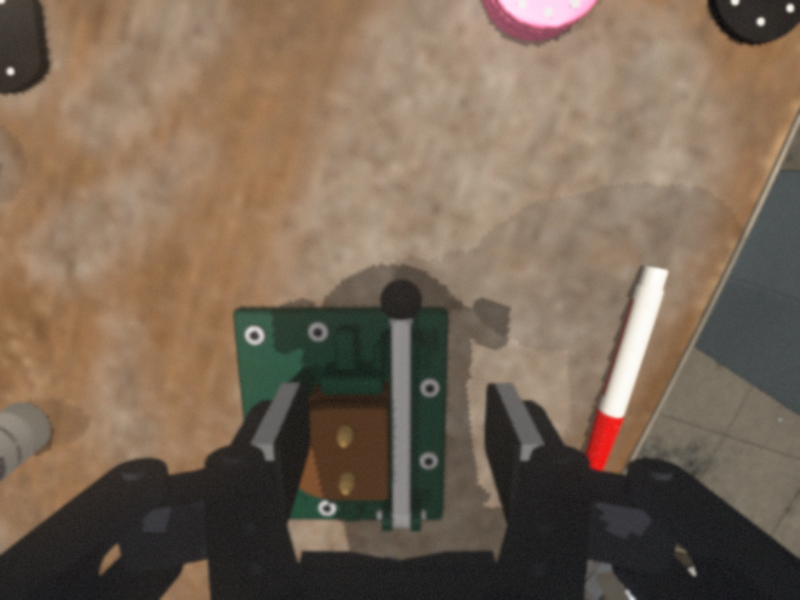

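The bar is level, 32 mm at its top along its whole length, so the keeper is closed. Next I go to the stack for a closer measurement.

Call:
{"api": "step_arm", "payload": {"commands": [{"hand": 1, "offset": [0, 0, -0.4], "roll": 1}, {"hand": 1, "offset": [0, 0, -0.4], "roll": 1}, {"hand": 1, "offset": [0, 0, -0.4], "roll": 1}, {"hand": 1, "offset": [0, 0, -0.4], "roll": 1}, {"hand": 1, "offset": [0, 0, -0.4], "roll": 1}, {"hand": 1, "offset": [0, 0, -0.4], "roll": 1}, {"hand": 1, "offset": [0, 0, -0.4], "roll": 1}, {"hand": 1, "offset": [0, 0, -0.4], "roll": 1}]}}

```text
time: 10.3
eef_pos: [0.5124, 0.0929, 0.2425]
orientation: [1.184, -2.907, -0.001]
ft_force: [-0.4, -0.7, 0.2]
finger_gap: 0.0856
grip_force: 0.0
```

Call:
{"api": "step_arm", "payload": {"commands": [{"hand": 1, "offset": [0, 0, 0], "roll": 1}, {"hand": 1, "offset": [0, 0, 0], "roll": 1}, {"hand": 1, "offset": [0, 0, 0], "roll": 1}, {"hand": 1, "offset": [0, 0, 0], "roll": 1}, {"hand": 1, "offset": [0, 0, 0], "roll": 0.7}, {"hand": 1, "offset": [0.58, -1, 0], "roll": 0}, {"hand": 1, "offset": [0.58, -1, 0], "roll": 0}, {"hand": 1, "offset": [0.58, -1, 0], "roll": 0}]}}

```text
time: 11.1
eef_pos: [0.478, 0.0125, 0.2421]
orientation: [0.194, -3.133, 0.0]
ft_force: [0.9, -0.3, -0.4]
finger_gap: 0.0852
grip_force: 0.0
```

Call:
{"api": "step_arm", "payload": {"commands": [{"hand": 1, "offset": [0.58, -1, 0], "roll": 0}, {"hand": 1, "offset": [0.58, -1, 0], "roll": 0}, {"hand": 1, "offset": [0.58, -1, 0], "roll": 0}, {"hand": 1, "offset": [0.58, -1, 0], "roll": 0}, {"hand": 1, "offset": [0.58, -1, 0], "roll": 0}, {"hand": 1, "offset": [0.58, -1, 0], "roll": 0}, {"hand": 1, "offset": [0.58, -1, 0], "roll": 0}, {"hand": 1, "offset": [0.58, -1, 0], "roll": 0}]}}

```text
time: 11.9
eef_pos: [0.3873, -0.2002, 0.2424]
orientation: [0.193, -3.134, -0.002]
ft_force: [-0.1, -0.7, -0.4]
finger_gap: 0.0852
grip_force: 0.0
```

Call:
{"api": "step_arm", "payload": {"commands": [{"hand": 1, "offset": [0, 0, 0], "roll": 0}, {"hand": 1, "offset": [0, 0, 0], "roll": 0}]}}

```text
time: 12.1
eef_pos: [0.3878, -0.1997, 0.2425]
orientation: [0.19, -3.134, -0.001]
ft_force: [-0.3, 0.8, 0.8]
finger_gap: 0.0855
grip_force: 0.0
```

```bash
cat > ms.py <<'E'
from h import *
import sys
np.set_printoptions(precision=4,suppress=True)
o=get_obs();p=camera_params("wrist");im,d=read_camera("wrist");np.savez(sys.argv[1]+".npz",im=im,d=d,**p)
T=R.from_rotvec(o["orientation"]).as_matrix();print(o["time"],o["eef_pos"],np.degrees(np.arctan2(T[1,0],T[0,0])),T[2],o["joint_pos"])
P=cloud(p,d);yy,xx=np.mgrid[0:420,0:560]
a=proj(p,[.5186,-.2084,.027])[0];print("pix",a)
w=(np.hypot(P[...,0]-.5186,P[...,1]+.2084)<.045)
top=w&(P[...,2]>.022)&(P[...,2]<.034)
m,c=sub(p,im,top,.027);r=cv2.minAreaRect((c*1e4).astype(np.float32));print("depth mask: z",np.nanmedian(P[m][:,2]),np.array(r[0])/1e4,np.array(r[1])/1e4,r[2])
# black rubber + nails top by colour: low saturation
hs=cv2.cvtColor(im,cv2.COLOR_RGB2HSV);blk=w&(hs[...,1]<70)&((hs[...,2]<85)|m)
blk=cv2.morphologyEx(blk.astype(np.uint8),cv2.MORPH_CLOSE,np.ones((5,5)))
m2,c2=sub(p,im,blk,.027);r=cv2.minAreaRect((c2*1e4).astype(np.float32));print("colour:",np.array(r[0])/1e4,np.array(r[1])/1e4,r[2],m.sum(),m2.sum())
n,l,st,ce=cv2.connectedComponentsWithStats((m&(hs[...,2]>130)).astype(np.uint8))
print("nails",[list(plane(p,[ce[i]],.027)[0,:2].round(4)) for i in range(1,n) if st[i,4]>6])
E
python3 ms.py w5
```

```text
12.1 [ 0.3878 -0.1997  0.2425] -173.05296718127468 [ 0.0015  0.001  -1.    ] [-0.1142  0.0315 -0.1761 -0.0006 -1.3648 -1.3353]
pix [253.9725 314.0464]
depth mask: z 0.026597176435031622 [ 0.5164 -0.2093] [0.0575 0.0552] 7.107640743255615
colour: [ 0.5114 -0.2093] [0.0675 0.054 ] 7.105981349945068 2406 2724
nails [[np.float64(0.5017), np.float64(-0.2318)], [np.float64(0.4965), np.float64(-0.1901)], [np.float64(0.5291), np.float64(-0.2271)], [np.float64(0.5239), np.float64(-0.1878)], [np.float64(0.5384), np.float64(-0.2181)], [np.float64(0.5353), np.float64(-0.1938)], [np.float64(0.5406), np.float64(-0.2056)]]
```

Call:
{"api": "step_arm", "payload": {"commands": [{"hand": 1, "offset": [-0.8, 0, 0.4], "roll": 0}, {"hand": 1, "offset": [-0.8, 0, 0.4], "roll": 0}, {"hand": 1, "offset": [0, 0, 0.4], "roll": 0}, {"hand": 1, "offset": [0, 0, 0.4], "roll": 0}, {"hand": 1, "offset": [0, 0, 0], "roll": 0}, {"hand": 1, "offset": [0, 0, 0], "roll": 0}]}}

```text
time: 12.75
eef_pos: [0.4277, -0.1946, 0.2036]
orientation: [0.193, -3.135, 0.0]
ft_force: [-0.6, 0.0, -0.1]
finger_gap: 0.0854
grip_force: 0.0
```

```bash
python3 ms.py w6; python3 - <<'E'
from h import *
np.set_printoptions(precision=4,suppress=True)
N=[]
for f in("w5","w6"):
    im,d,p=load(f+".npz");P=cloud(p,d);V=im.max(2)
    w=np.hypot(P[...,0]-.5165,P[...,1]+.2093)<.04
    for t in(.0235,.025):
        m,c=sub(p,im,w&(P[...,2]>t)&(P[...,2]<.034),.027);r=cv2.minAreaRect((c*1e4).astype(np.float32));print(f,t,np.array(r[0])/1e4,np.array(r[1])/1e4,r[2])
    n,l,st,ce=cv2.connectedComponentsWithStats((w&(P[...,2]>.022)&(V>130)).astype(np.uint8))
    k=[ce[i] for i in range(1,n) if st[i,4]>6];N.append((p,np.array(k)))
q=N[1][1];A=plane(N[0][0],N[0][1],.027)
for a,u in zip(A,N[0][1]):
    B=plane(N[1][0],q,.027);j=np.argmin(np.linalg.norm(B-a,axis=1));print("nail tri",*tri(N[0][0],[u],N[1][0],[q[j]]))
E
python3 -c "
import sys;sys.path.insert(0,'.')"
```

```text
12.75 [ 0.4277 -0.1946  0.2036] -172.9438731070968 [ 0.0002 -0.0002 -1.    ] [-0.092   0.1171 -0.1826  0.0003 -1.2712 -1.3558]
pix [250.3516 296.8028]
depth mask: z 0.026590136973781098 [ 0.5172 -0.2092] [0.0594 0.0549] 7.214054107666016
colour: [ 0.5165 -0.2081] [0.0583 0.0543] 7.198470592498779 3251 3077
nails [[np.float64(0.5019), np.float64(-0.2321)], [np.float64(0.4963), np.float64(-0.1902)], [np.float64(0.5293), np.float64(-0.2272)], [np.float64(0.5239), np.float64(-0.1878)], [np.float64(0.5385), np.float64(-0.2184)], [np.float64(0.5355), np.float64(-0.194)], [np.float64(0.5407), np.float64(-0.2056)]]
w5 0.0235 [ 0.5164 -0.2093] [0.0575 0.0552] 7.1077141761779785
w5 0.025 [ 0.517  -0.2092] [0.0564 0.0552] 7.1077141761779785
w6 0.0235 [ 0.5177 -0.2092] [0.0584 0.0549] 7.214136123657227
w6 0.025 [ 0.5177 -0.2091] [0.0584 0.0549] 7.257317543029785
nail tri [ 0.5017 -0.2319  0.0272] 0.0003601900817670465
nail tri [ 0.4953 -0.1903  0.0291] 5.033392967026529e-05
nail tri [ 0.5304 -0.2273  0.0249] 0.00018140521248923589
nail tri [ 0.5241 -0.1877  0.0266] 2.705466601393258e-06
nail tri [ 0.5383 -0.2183  0.0273] 0.0002757257747032206
nail tri [ 0.5373 -0.1938  0.024 ] 0.0001885552494050346
nail tri [ 0.5418 -0.2056  0.0251] 3.908813043293552e-05
```

Call:
{"api": "step_arm", "payload": {"commands": [{"hand": 1, "offset": [-0.8, -0.26, 0.5], "roll": 0}, {"hand": 1, "offset": [-0.8, -0.26, 0.5], "roll": 0}, {"hand": 1, "offset": [-0.8, -0.25, 0.5], "roll": 0}, {"hand": 1, "offset": [-0.73, -0.25, 0.5], "roll": 0}, {"hand": 1, "offset": [0, 0, 0.8], "roll": 0}, {"hand": 1, "offset": [0, 0, 0.8], "roll": 0}, {"hand": 1, "offset": [0, 0, 0.8], "roll": 0}, {"hand": 1, "offset": [0, 0, 0.8], "roll": 0}]}}

```text
time: 13.6
eef_pos: [0.5092, -0.2106, 0.0736]
orientation: [-0.193, 3.134, -0.001]
ft_force: [0.2, -0.6, 0.0]
finger_gap: 0.0856
grip_force: 0.0
```

Call:
{"api": "step_arm", "payload": {"commands": [{"hand": 1, "offset": [0, 0, 0.8], "roll": 0}, {"hand": 1, "offset": [0, 0, 0.6], "roll": 0}, {"hand": 1, "offset": [0, 0, 0.5], "roll": 0}, {"hand": 1, "offset": [0, 0, 0.2], "roll": 0}, {"hand": 1, "offset": [0, 0, 0], "roll": 0}, {"hand": 1, "offset": [0, 0, 0], "roll": 0}]}}

```text
time: 14.2
eef_pos: [0.5094, -0.2106, 0.0218]
orientation: [-0.193, 3.134, -0.001]
ft_force: [-0.3, 1.0, 1.1]
finger_gap: 0.0854
grip_force: 0.0
```

Call:
{"api": "step_arm", "payload": {"commands": [{"hand": 1, "offset": [0.04, 0, 0.12], "roll": 0}, {"hand": 0.2, "offset": [0, 0, 0], "roll": 0}, {"hand": 0.2, "offset": [0, 0, 0], "roll": 0}, {"hand": 0.2, "offset": [0, 0, 0], "roll": 0}, {"hand": 0.2, "offset": [0, 0, 0], "roll": 0}, {"hand": 0.2, "offset": [0, 0, 0], "roll": 0}], "squeeze": 80}}

```text
time: 14.8
eef_pos: [0.5083, -0.2106, 0.0187]
orientation: [-0.193, 3.134, -0.001]
ft_force: [0.4, 1.7, 5.2]
finger_gap: 0.0547
grip_force: 85.7
```

Call:
{"api": "step_arm", "payload": {"commands": [{"hand": 0.2, "offset": [0, 0, -0.4], "roll": 0}, {"hand": 0.2, "offset": [0, 0, -0.8], "roll": 0}, {"hand": 0.2, "offset": [0, 0, -0.9], "roll": 0}, {"hand": 0.2, "offset": [0, 0, -0.9], "roll": 0}, {"hand": 0.2, "offset": [0, 0, -0.9], "roll": -0.5}, {"hand": 0.2, "offset": [0, 0, -0.8], "roll": -0.5}, {"hand": 0.2, "offset": [0, 0, -0.4], "roll": -0.43}, {"hand": 0.2, "offset": [0, 0, 0], "roll": 0}]}}

```text
time: 15.6
eef_pos: [0.5084, -0.2107, 0.1472]
orientation: [-0.505, 3.098, -0.002]
ft_force: [-0.3, 0.9, -1.4]
finger_gap: 0.0545
grip_force: 84.9
```

Call:
{"api": "step_arm", "payload": {"commands": [{"hand": 0.2, "offset": [-0.34, 0.97, 0], "roll": 0}, {"hand": 0.2, "offset": [-0.34, 0.97, 0], "roll": 0}, {"hand": 0.2, "offset": [-0.34, 0.97, 0], "roll": 0}, {"hand": 0.2, "offset": [-0.34, 0.97, 0], "roll": 0}, {"hand": 0.2, "offset": [-0.34, 0.97, 0], "roll": 0}, {"hand": 0.2, "offset": [-0.34, 0.97, 0], "roll": 0}, {"hand": 0.2, "offset": [-0.34, 0.97, 0], "roll": 0}, {"hand": 0.2, "offset": [-0.34, 0.97, 0], "roll": 0}]}}

```text
time: 16.4
eef_pos: [0.5099, -0.004, 0.1445]
orientation: [0.501, -3.099, -0.0]
ft_force: [-0.2, -0.5, -1.4]
finger_gap: 0.0547
grip_force: 84.9
```

Call:
{"api": "step_arm", "payload": {"commands": [{"hand": 0.2, "offset": [-0.34, 0.97, 0], "roll": 0}, {"hand": 0.2, "offset": [-0.34, 0.97, 0], "roll": 0}, {"hand": 0.2, "offset": [-0.34, 0.97, 0], "roll": 0}, {"hand": 0.2, "offset": [-0.34, 0.97, 0], "roll": 0}, {"hand": 0.2, "offset": [-0.34, 0.97, 0], "roll": 0}, {"hand": 0.2, "offset": [-0.34, 0.97, 0], "roll": 0}, {"hand": 0.2, "offset": [-0.34, 0.97, 0], "roll": 0}, {"hand": 0.2, "offset": [0, 0, 0], "roll": 0}]}}

```text
time: 17.2
eef_pos: [0.5128, 0.1771, 0.1442]
orientation: [0.505, -3.099, 0.0]
ft_force: [-0.5, -1.1, -1.7]
finger_gap: 0.0546
grip_force: 84.9
```

Call:
{"api": "step_arm", "payload": {"commands": [{"hand": 0.2, "offset": [0, 0, 0], "roll": 0}, {"hand": 0.2, "offset": [0, 0, 0], "roll": 0}]}}

```text
time: 17.4
eef_pos: [0.513, 0.1742, 0.1449]
orientation: [0.502, -3.1, 0.001]
ft_force: [0.2, -0.8, -0.4]
finger_gap: 0.0546
grip_force: 84.9
```

```bash
python3 - <<'E'
from h import *
np.set_printoptions(precision=4,suppress=True)
o=get_obs();T=R.from_rotvec(o["orientation"]).as_matrix();print(o["time"],o["eef_pos"],np.degrees(np.arctan2(T[1,0],T[0,0])),T[2],o["finger_gap"])
im,d=read_camera("wrist");s,ds=read_camera("side");c,dc=read_camera("scene");q=camera_params("side");a=proj(q,[.52,.178,.1])[0].astype(int)
b=proj(camera_params("scene"),[.52,.178,.1])[0].astype(int)
v1=cv2.resize(s[a[1]-40:a[1]+40,a[0]-50:a[0]+50],(400,320),interpolation=2);v2=cv2.resize(c[b[1]-40:b[1]+40,b[0]-50:b[0]+50],(400,320),interpolation=2)
w=cv2.resize(im,(373,280));w=np.pad(w,((0,0),(0,800-373),(0,0)))
cv2.imwrite("pics/m7.png",np.r_[np.c_[v1,v2],w][:,:,::-1])
E
```

```text
17.4 [0.513  0.1742 0.1449] -161.59437167405167 [ 0.0014 -0.0003 -1.    ] 0.05460876743923316Traceback (most recent call last):
  File "<stdin>", line 8, in <module>
    res = self.concatenate(tuple(objs), axis=axis)
ValueError: all the input array dimensions except for the concatenation axis must match exactly, but along dimension 1, the array at index 0 has size 400 and the array at index 1 has size 800
```

Call:
{"api": "step_arm", "payload": {"commands": [{"hand": 0.2, "offset": [0, 0.09, 0.5], "roll": -0.03}, {"hand": 0.2, "offset": [0, 0, 0.7], "roll": 0}, {"hand": 0.2, "offset": [0, 0, 0.7], "roll": 0}, {"hand": 0.2, "offset": [0, 0, 0.5], "roll": 0}, {"hand": 0.2, "offset": [0, 0, 0], "roll": 0}, {"hand": 0.2, "offset": [0, 0, 0], "roll": 0}]}}

```text
time: 18.15
eef_pos: [0.5129, 0.177, 0.0855]
orientation: [-0.511, 3.1, -0.001]
ft_force: [0.3, -1.0, -0.4]
finger_gap: 0.0551
grip_force: 84.9
```

```bash
python3 - <<'E'
from h import *
np.set_printoptions(precision=4,suppress=True)
o=get_obs();T=R.from_rotvec(o["orientation"]).as_matrix();print(o["time"],o["eef_pos"],np.degrees(np.arctan2(T[1,0],T[0,0])),T[2],o["finger_gap"])
V=[]
for n in("side","scene"):
    s,_=read_camera(n);a=proj(camera_params(n),[.51,.178,.06])[0].astype(int)
    V.append(cv2.resize(s[a[1]-40:a[1]+40,a[0]-40:a[0]+40],(400,400),interpolation=2))
cv2.imwrite("pics/m7.png",np.concatenate(V,1)[:,:,::-1])
E
```

```text
18.15 [0.5129 0.177  0.0855] -161.27812661792936 [-0.     -0.0004 -1.    ] 0.05508803502277198
```

View pics/m7.png

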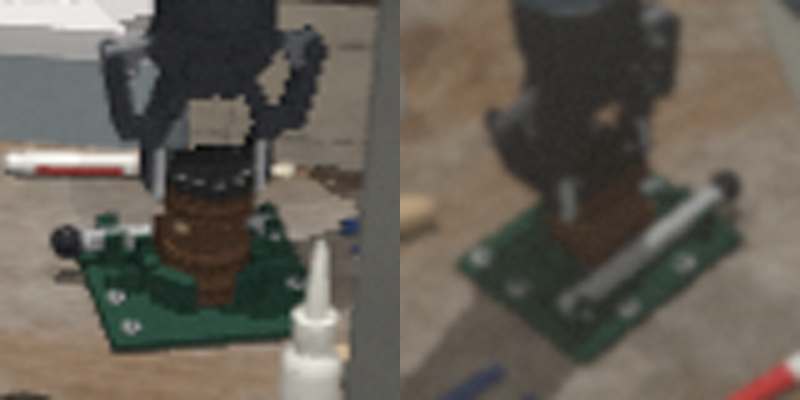

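The stack is aligned above the dowels to within about 1 mm by my numbers, and the keeper is still down. I'll make a small correction and then lower it gently.

Call:
{"api": "step_arm", "payload": {"commands": [{"hand": 0.2, "offset": [0.03, -0.02, 0.1], "roll": 0}, {"hand": 0.2, "offset": [0, 0, 0.1], "roll": 0}, {"hand": 0.2, "offset": [0, 0, 0.1], "roll": 0}, {"hand": 0.2, "offset": [0, 0, 0.1], "roll": 0}, {"hand": 0.2, "offset": [0, 0, 0.1], "roll": 0}, {"hand": 0.2, "offset": [0, 0, 0], "roll": 0}]}}

```text
time: 18.85
eef_pos: [0.5119, 0.1762, 0.0725]
orientation: [0.511, -3.099, 0.0]
ft_force: [-1.1, 0.3, -0.7]
finger_gap: 0.0542
grip_force: 84.9
```

Call:
{"api": "step_arm", "payload": {"commands": [{"hand": 0.2, "offset": [0, 0, 0.08], "roll": 0}, {"hand": 0.2, "offset": [0, 0, 0.08], "roll": 0}, {"hand": 0.2, "offset": [0, 0, 0.08], "roll": 0}, {"hand": 0.2, "offset": [0, 0, 0], "roll": 0}]}}

```text
time: 19.25
eef_pos: [0.5119, 0.1761, 0.0665]
orientation: [0.51, -3.099, 0.0]
ft_force: [-1.1, -1.2, -2.4]
finger_gap: 0.0547
grip_force: 85.2
```

Call:
{"api": "step_arm", "payload": {"commands": [{"hand": 0.2, "offset": [0, 0, 0.06], "roll": 0}, {"hand": 0.2, "offset": [0, 0, 0.06], "roll": 0}, {"hand": 0.2, "offset": [0, 0, 0.04], "roll": 0}, {"hand": 0.2, "offset": [0, 0, 0], "roll": 0}, {"hand": 0.2, "offset": [0, 0, 0], "roll": 0}]}}

```text
time: 19.75
eef_pos: [0.5121, 0.1762, 0.0646]
orientation: [-0.511, 3.099, -0.0]
ft_force: [-7.7, -1.6, 12.5]
finger_gap: 0.0544
grip_force: 86.5
```

Call:
{"api": "step_arm", "payload": {"commands": [{"hand": 0.2, "offset": [0.02, 0, 0.03], "roll": 0}, {"hand": 0.2, "offset": [0, 0, 0], "roll": 0}, {"hand": 0.2, "offset": [0, 0, 0], "roll": 0}, {"hand": 0.2, "offset": [0, 0, 0], "roll": 0}, {"hand": 0.2, "offset": [0, 0, 0], "roll": 0}]}}

```text
time: 20.25
eef_pos: [0.5121, 0.1762, 0.0646]
orientation: [-0.512, 3.098, 0.0]
ft_force: [-7.7, -1.2, 15.8]
finger_gap: 0.0545
grip_force: 87.2
```

```bash
python3 - <<'E'
from h import *
np.set_printoptions(precision=4,suppress=True)
o=get_obs();T=R.from_rotvec(o["orientation"]).as_matrix();print(o["time"],o["eef_pos"],np.degrees(np.arctan2(T[1,0],T[0,0])),T[2],o["finger_gap"],o["ft_force"],o["grip_force"])
V=[];Rz=R.from_euler("z",18.7,degrees=True).as_matrix()[:2,:2]
for n in("side","scene"):
    s,d=read_camera(n);p=camera_params(n);a=proj(p,[.51,.178,.06])[0].astype(int)
    V.append(cv2.resize(s[a[1]-40:a[1]+40,a[0]-40:a[0]+40],(400,400),interpolation=2))
    P=cloud(p,d);L=(P[...,:2]-[.5198,.1788])@Rz
    for y in(-.04,-.02,.0,.02,.045):
        w=(abs(L[...,1]-y)<.006)&(abs(L[...,0]+.0345)<.004)&(P[...,2]<.06);print(n,y,w.sum(),np.nanmedian(P[w][:,2]) if w.any() else None)
    w=(abs(L[...,1])<.02)&(abs(L[...,0])<.028)&(P[...,2]>.06)&(P[...,2]<.085);print("top",w.sum(),np.nanmedian(P[w][:,2]) if w.any() else 0)
cv2.imwrite("pics/m8.png",np.concatenate(V,1)[:,:,::-1])
E
```

```text
20.25 [0.5121 0.1762 0.0646] -161.24630815962124 [-0.0018 -0.0003 -1.    ] 0.054535992877182776 [-7.699  -1.2212 15.7827] 87.15480188839138
side -0.04 7 0.021724019520962257
side -0.02 1 0.02595148388859614
side 0.0 0 None
side 0.02 0 None
side 0.045 1 0.031603030322844616
top 115 0.07340408103189422
scene -0.04 21 0.02270017125303636
scene -0.02 20 0.026642782438651924
scene 0.0 17 0.02802765971532062
scene 0.02 13 0.023681880941390343
scene 0.045 8 0.033925396722937484
top 124 0.07304456460066522
```

View pics/m8.png

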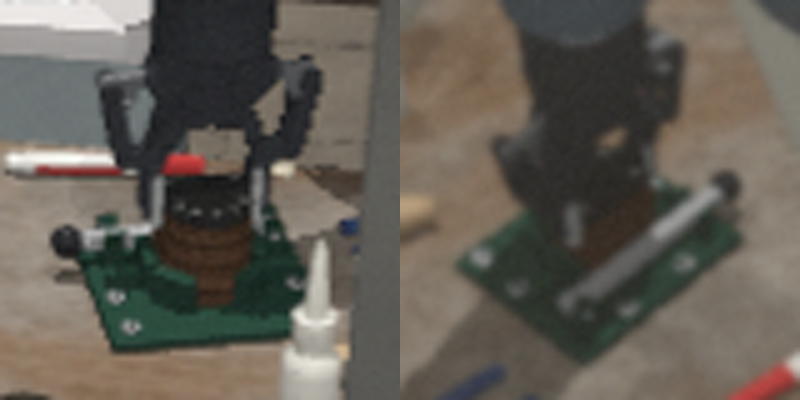

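The stack is fully seated: its top is at 73 mm, there is no visible gap, and the keeper is down. The press reads 15.8 N and the grip 87 N, so I'm handing it in.

```bash
python3 -c "
from cell import *
print(close_job())"
```

```text
the job is handed in; nothing more can be done
None
```

I closed the keeper into its catch, set the upper stack fully home on both dowels, and handed the job in at about 20 s with the arm still gripping and pressing the pair at about 16 N; no verdict came back.

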